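# Tighten a gland nut: finger-tight plus one flat

## Robot

A 7-joint arm with a two-finger parallel gripper is mounted at the origin on the work surface; the furniture and walls round the work are solid. World frame = base frame: x ahead of the robot, y to its left, z up, the work surface at z = 0. Lengths are in m, angles in rad, forces in N, time in s.
With the tool pointing down it reaches from about 0.425 to 0.95 m from the base axis. Payload 4.7 kg.
Tool frame: the origin (TCP) lies midway between the tips of the shut fingers; the grasp point (between the pads) lies 19 mm behind it (robot.hold_point_z is the distance from the TCP to the grasp point, in m); z points along the fingers, y is the line along which they close (so a half turn about z gives the same grasp; the last joint's range is limited). The gripper opens to 87 mm and grips with 3 to 60 N. Pads are 19 mm wide; open, the fingers measure 117 mm over their backs; the gripper's body (75 mm by 190 mm) begins 51 mm behind the grasp point.
Start: joints at [1.248, 0.469, -0.049, 1.532, 0.024, 1.141, -0.082], TCP at [0.196, -0.646, 0.223] pointing down, gripper open.
Joint ranges: [-2.59, 2.59], [-0.33, 1.99], [-1.39, 1.29], [0.1, 2.45], [-1.04, 4.18], [0.21, 1.99], [-2.66, 2.66]. Speed limits (rad/s): [2.57, 2.57, 3.14, 3.14, 3.14, 3.14, 3.14].

## Interface

Orientations are given as a rotation vector (axis times angle).
In Python, from plant import robot gives the robot as it stands.
- The arm moves only by the shell command python3 -m inch 'ROWS' [FORCE]. ROWS is JSON, a list of rows, each a list of 3 entries, a list of its own where there are three numbers: the finger opening in cm, from 0 to 8.7, then the shift along the world's x, y, z in cm, then the turn, a rotation vector about the world's x, y, z in degrees. A call has 1 to 8 rows; each row is the pose to reach, as a shift and turn from the pose commanded when the call began; what a row does not reach only later rows make up. A row lasts 1/12 s, in which the tool goes at most 41.7 mm and 7.16 degrees, less where a joint would pass 70% of its speed; a pose out of reach is approached as far as the arm can. A call with a gripper value outside its range is refused whole. The fingers move at their own pace and stop on an object; FORCE is the grip in N (left out, the last holds). Time passes only in rows, so rows that repeat a pose let the fingers close. It gives the time, the measured TCP pose, the force, the opening and the grip force at its end, in the units of the state.
- robot.sense(): the state, without advancing time (a new reading comes with each control period).
- robot.grab_frame(name): name is "scene" or "top"; returns the picture (480x640x3 uint8, red, green, blue); there is no depth.
- robot.camera_params(name): a dict with "mtx" (3x3 intrinsics, pixels), "origin" and "rotation" of the camera in the world. Camera axes: x right, y down, z forward; pixel columns grow to the right and rows downward; lengths in m; the calibration is good to about 2 mm. A picture is of the moment at which its call begins. camera_params takes no time and is no camera call.
- robot.hand_in(): hands the job in; it is judged then, once.
Trained networks look in the newest picture that a camera, given by its name, has taken for a name from the list of things; names that differ only in an ending like _2 or _b are one class to them, and where a whole thing is asked for, a point or a joint stands for the part that bears it (a point fixed in the world has none). Each returns a list of dicts, best first, with "p" (0 to 1); they miss things now and then, are a little off and sometimes report something else, mostly with a low value. They report only what shows in the picture. A call takes as long as a camera call.
- robot.outline_of(camera, label): "region" (480x640 bool, what is visible of it) and "rect" ([left, top, right, bottom] in pixels, round what is visible of it).
- robot.spot_point(camera, label): "location" ([row, column] in pixels: a listed point, or the origin of a listed thing).
The state is a dict: "time_s": time; "joints": joint angles; "qd": joint speeds; "effort": joint torques, N m; "tool_pos": TCP position; "eef_rot": TCP orientation; "force": force on the tool from outside, world axes, zero at the start; "torque": the same for the moment, N m; "width": finger opening in m; "grip_force": force on a finger pad.
Only numpy, scipy, OpenCV 4.12 (cv2) and the standard library are available. Lean on these libraries where they do the work, as an engineer would, in place of code of your own. Each camera call takes 0.05 s, during which the arm holds its last target. There are 200 camera calls.

## Task

Seal the brass cable gland on top of the grey instrument box: with the fingers alone, run its nut down clockwise until it is just finger-tight, let go, and then take the blue-handled open-ended wrench and turn the nut one flat further (a sixth of a turn, 60 degrees) past finger-tight, no more. Use the wrench only for that last sixth of a turn, then lay it flat on the bench and let go; do not lean on the box, and leave the other things where they stand.

Things in the scene. Friction and masses are not known exactly. Their poses are not given: they have to be found in the camera images.
- box: grey instrument box with an aluminium lid, 100 x 80 x 45 mm, screwed to the bench (it cannot move) by a 20 mm wide ear in the middle of each y side (116 mm over the ears). Origin: centre of its underside, on the bench; z up. The gland stands upright on the middle of its lid.
- nut_hex (a point): the tall brass hexagon nut of the gland: point on its vertical axis, half-way up the hexagon, 78 mm above the bench. z up, x square to one of the six flats; it turns with the nut. Hexagon: 30 mm across flats, 34.6 mm over corners, 40 mm high (58 to 98 mm above the bench): room for fingers above, wrench below. Over it a low dome and a red plug tip to 111 mm.
- gland_seal (a point): point on the nut's axis at the top of the fixed gland body (45 to 54 mm above the bench, 34 mm across flats); the rubber seal lies here. Turned clockwise (from above) the nut runs lightly, 0.08 N m, for 0.7 to 1.6 rad: how far is not known and must be felt. Then it meets the seal (finger-tight) and the torque rises over some 4 degrees (which spring back) to 0.45 N m, at which it turns on. It does not sink.
- gland: fixed brass gland body on the middle of the lid, carrying seal and nut; origin on its axis on the lid, 45 mm above the bench. Turning the nut by fingers more than 10 degrees past finger-tight spoils the seal. (pip_nut and pip_seal in the rules: marks hidden inside nut and seal, both 12 mm off the axis; they meet at finger-tight.)
- wrench_grip (a point): open-ended wrench lying flat, 184 mm long; the point lies in the middle (on all three axes) of its blue handle, which is 105 mm long, 14 mm wide, 16 mm high, 8 mm above the bench when it lies flat. x points along the handle to the jaws, z up.
- wrench_jaw (a point): point midway between the wrench's jaws where the nut's centre sits when pushed home; 110 mm from wrench_grip along x, same height and axes. Jaws parallel, 31.5 mm apart (1.5 mm play, so the wrench turns idly up to some 10 degrees before it bites), 8 mm thick, flared tips, 56 mm over their outsides, reaching 19 mm beyond the point; throat 18.5 mm behind it.
- solder_reel: standing reel of solder wire, 60 mm diameter, 40 mm high; loose bystander. Origin: centre of its underside.
- flux_tin: yellow and dark-brown tin, 56 mm diameter, 47 mm high; loose bystander. Origin: centre of its underside.
- tip_tin: small white tin with a red top, 40 mm diameter, 16 mm high; loose bystander. Origin: centre of its underside.

How it is judged:
On the way, in this order (a step that is already met when the one before it is completed fails the run):
1. the nut is run down finger-tight (within 8 degrees) and let go, while the wrench still lies where it was (distance between pip_nut and pip_seal below 0.00167863 m and contact force between the fingers and nut below 0.2 N and distance of wrench_grip from where it was at the start of the episode below 0.015 m), for 0.2 s.
2. the nut is turned by the wrench one flat (60 degrees, give or take 12) past finger-tight (distance of pip_seal from where it was at the start of the episode between 0.00967656 and 0.0142363 m and distance between pip_nut and pip_seal below 0.00179831 m and horizontal distance between wrench_jaw and nut_hex below 0.012 m), for 0.2 s.
At the end, for the whole second after the job is handed in: The nut stands 60 degrees (give or take 12) past its finger-tight point and is not backed off (12 degrees at most); the wrench lies flat on the bench, at rest and released (distance of pip_seal from where it was at the start of the episode between 0.00967656 and 0.0142363 m and distance between pip_nut and pip_seal below 0.002396 m and height (world z) of each of wrench_grip, wrench_jaw below 0.014 m and angle between wrench_grip's own z axis and vertical below 0.15 rad and linear speed of wrench below 0.02 m/s and contact force between wrench and nut below 0.1 N); the robot touches nothing.
It fails at once if the fingers turn the nut more than 10 degrees past finger-tight (distance of pip_seal from where it was at the start of the episode above 0.00215709 m and contact force between the fingers and nut above 0.5 N).
It fails at once if the nut is overtightened: more than 75 degrees past finger-tight (distance of pip_seal from where it was at the start of the episode above 0.0146198 m).
It fails at once if the robot or the wrench presses on the instrument box with more than 20 N (contact force between any of the arm, the fingers, wrench and box above 20 N).
It fails at once if a bystander (solder reel or either tin) is pushed more than 15 mm (distance of any of solder_reel, flux_tin, tip_tin from where it was at the start of the episode above 0.015 m).
It also fails if it takes over 72 s, if anything falls off the work surface, if the arm or the gripper's body presses on something with over 40 N, if the wrist force passes 120 N, or if a joint passes its speed limit or range.

## Working session

There is one attempt and no reset: what is moved stays moved. The work goes in short steps, Python scripts to look and compute and a shell command to move; the robot and the scene stay as the last step left them, time stands still between calls to the robot, and variables do not carry over. Pictures are saved under pics/ and viewed, at most 10 in all, crops included, and the job is handed in when it is done.

```bash
ls; mkdir -p pics
cat > h.py <<'E'
import numpy as np, cv2
from plant import robot
def ray(cam,rc):
    c=robot.camera_params(cam); d=np.linalg.inv(np.array(c["mtx"]))@[rc[1],rc[0],1]
    return np.array(c["origin"]),np.array(c["rotation"])@d
def at_z(cam,rc,z):
    o,d=ray(cam,rc); return o+d*(z-o[2])/d[2]
def tri(a,b):
    (o1,d1),(o2,d2)=a,b; d1=d1/np.linalg.norm(d1); d2=d2/np.linalg.norm(d2)
    s=np.linalg.lstsq(np.c_[d1,-d2],o2-o1,rcond=None)[0]
    return (o1+s[0]*d1+o2+s[1]*d2)/2,np.linalg.norm(o1+s[0]*d1-o2-s[1]*d2)
E
python3 - <<'E'
from h import *
np.set_printoptions(precision=4,suppress=True)
for cam in("scene","top"):
    im=robot.grab_frame(cam); cv2.imwrite(f"pics/{cam}0.png",im[:,:,::-1])
    print(cam,robot.camera_params(cam)["origin"])
    for l,z in(("box",0),("nut_hex",.078),("gland_seal",.054),("wrench_grip",.008),("wrench_jaw",.008),("solder_reel",0),("flux_tin",0),("tip_tin",0)):
        for r in robot.spot_point(cam,l)[:2]: print(l,round(r["p"],2),np.array(r["location"]),at_z(cam,r["location"],z))
print(robot.sense())
E
```

```text
pics
scene [-0.228   0.5923  0.539 ]Traceback (most recent call last):
  File "<stdin>", line 7, in <module>
  File "h.py", line 7, in at_z
    o,d=ray(cam,rc); return o+d*(z-o[2])/d[2]
                                         ~^^^
IndexError: invalid index to scalar variable.
```

```bash
sed -i 's/np.array(c\["rotation"\])@d/cv2.Rodrigues(np.array(c["rotation"],float))[0]@d/' h.py
python3 - <<'E'
from h import *
np.set_printoptions(precision=4,suppress=True)
for cam in("scene","top"):
    im=robot.grab_frame(cam); cv2.imwrite(f"pics/{cam}0.png",im[:,:,::-1])
    print(cam,robot.camera_params(cam))
    for l,z in(("box",0),("nut_hex",.078),("gland_seal",.054),("wrench_grip",.008),("wrench_jaw",.008),("solder_reel",0),("flux_tin",0),("tip_tin",0)):
        for r in robot.spot_point(cam,l)[:2]: print(l,round(r["p"],2),np.array(r["location"]),at_z(cam,r["location"],z))
print(robot.sense())
E
```

```text
scene {'mtx': array([[536.0349,   0.    , 323.6812],
       [  0.    , 536.0349, 238.927 ],
       [  0.    ,   0.    ,   1.    ]]), 'origin': array([-0.228 ,  0.5923,  0.539 ]), 'rotation': array([-0.9427,  2.1165, -1.336 ])}
box 0.81 [284.7 277.9] [0.5542 0.0487 0.    ]
box 0.21 [312.9 176.4] [0.5999 0.2502 0.    ]
nut_hex 0.56 [253.6 279.5] [0.5365 0.0523 0.078 ]
gland_seal 0.75 [262.4 277.3] [0.548  0.0509 0.054 ]
gland_seal 0.39 [312.1 175.4] [0.5204 0.2846 0.054 ]
wrench_grip 0.9 [240.  406.1] [ 0.5049 -0.2863  0.008 ]
wrench_jaw 0.67 [256.7 422.7] [ 0.4234 -0.2469  0.008 ]
solder_reel 0.64 [314.7 172.4] [0.5994 0.2586 0.    ]
solder_reel 0.38 [257.8 425.5] [ 0.4256 -0.2598  0.    ]
flux_tin 0.73 [343.1 225.8] [0.4549 0.2328 0.    ]
tip_tin 0.66 [248.6 331.1] [ 0.6041 -0.1408  0.    ]
top {'mtx': array([[449.2395,   0.    , 320.0985],
       [  0.    , 449.2395, 246.0532],
       [  0.    ,   0.    ,   1.    ]]), 'origin': array([ 0.3435, -0.03  ,  0.9051]), 'rotation': array([-2.1117,  2.1562, -0.1762])}
box 0.74 [222.2 275.3] [0.5471 0.0611 0.    ]
nut_hex 0.58 [213.6 272.8] 
[... 152 characters left out ...]
1.2 419.5] [ 0.4186 -0.2272  0.008 ]
wrench_jaw 0.62 [236.9 446.5] [ 0.5073 -0.2871  0.008 ]
flux_tin 0.97 [269.2 191.7] [0.4532 0.231  0.    ]
tip_tin 0.81 [187.8 372.5] [ 0.6162 -0.1421  0.    ]
{'time_s': 1.0, 'joints': array([ 1.2481,  0.4686, -0.0486,  1.5325,  0.0241,  1.141 , -0.0823]), 'qd': array([ 0.0005, -0.0005, -0.0014, -0.0009, -0.0002,  0.0001,  0.0011]), 'effort': array([  0.0002, -50.7847,  -0.0803, -23.6463,  -0.0612,   0.0311,
         0.    ]), 'tool_pos': array([ 0.1955, -0.6461,  0.2226]), 'eef_rot': array([3.1077, 0.4598, 0.0001]), 'force': array([ 0.2071, -0.6664,  0.4712]), 'torque': array([ 0.0104, -0.0183, -0.0263]), 'grip_force': 0.0, 'width': 0.08706459317606488}
```

View pics/scene0.png

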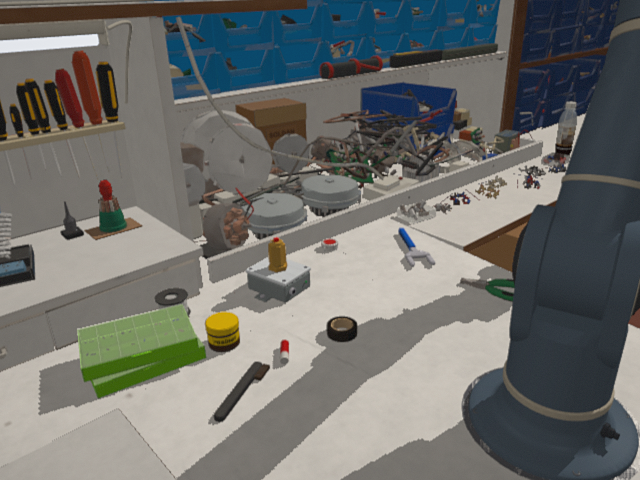

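View pics/top0.png

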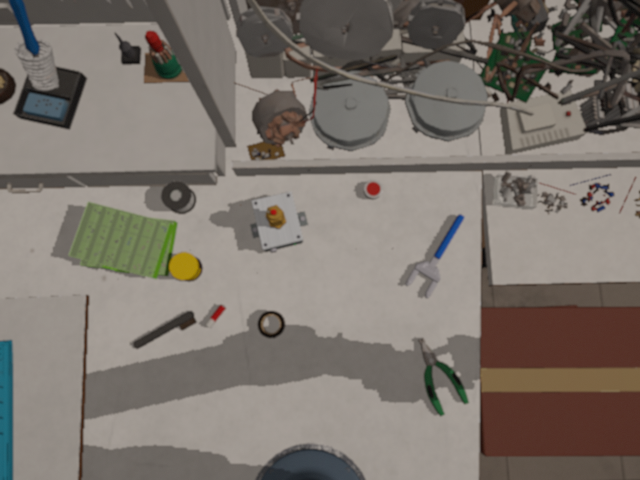

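Run:
```python
from h import *
np.set_printoptions(precision=4,suppress=True)
T=cv2.imread("pics/top0.png");S=cv2.imread("pics/scene0.png")
R=lambda i,r,c,h,w,s:cv2.resize(i[r:r+h,c:c+w],None,fx=s,fy=s,interpolation=cv2.INTER_CUBIC)
a=R(T,180,240,80,80,5);b=R(S,225,235,80,80,5)
cv2.imwrite("pics/c1.png",np.hstack([a,b]))
P={}
for l in("nut_hex","wrench_grip"):
  for cam in("scene","top"):
    r=robot.outline_of(cam,l)
    if not r: print(l,cam,"none");continue
    m=r[0]["region"].astype(np.uint8); print(l,cam,r[0]["p"],r[0]["rect"],m.sum())
    if l=="wrench_grip":
        # blue handle: pca on ground-plane z=.012
        im=robot.grab_frame(cam).astype(int)
        bl=(im[:,:,2]>im[:,:,0]+60)&(cv2.dilate(m,np.ones((5,5)))>0)
        p=np.array([at_z(cam,q,.014)[:2] for q in np.argwhere(bl)]); c=p.mean(0)
        w,v=np.linalg.eigh(np.cov((p-c).T)); e=(p-c)@v[:,1]
        print("handle n",len(p),"c",c,"mid",c+v[:,1]*(e.max()+e.min())/2,"len",np.ptp(e),"yaw",np.degrees(np.arctan2(v[1,1],v[0,1])))
    else:
        q=np.argwhere(m); print(q.mean(0),at_z(cam,q.mean(0),.078))
t=lambda a,b: print(tri(ray("scene",a),ray("top",b)))
t([253.6,279.5],[213.6,272.8]);t([262.4,277.3],[213.5,274.5]);t([284.7,277.9],[222.2,275.3]);t([240,406.1],[238.2,446.8])
```

```text
nut_hex scene 0.72 [267.8, 241.7, 288.2, 264.5] 386
[252.5311 276.9534] [0.5438 0.0531 0.078 ]
nut_hex top 0.73 [265.7, 204.8, 287.5, 228.6] 253
[216.6759 275.6798] [0.5402 0.0525 0.078 ]
wrench_grip scene 0.77 [396.9, 228.7, 433.0, 264.0] 437
handle n 116 c [ 0.5056 -0.2874] mid [ 0.5075 -0.2887] len 0.10604059123358842 yaw 145.37503373933433
wrench_grip top 0.74 [406.6, 212.4, 466.8, 298.7] 1007
handle n 254 c [ 0.507 -0.29 ] mid [ 0.508  -0.2907] len 0.10015110711101852 yaw 146.35607337055336
(array([0.5427, 0.0541, 0.0776]), np.float64(0.01037352923893851))
(array([0.5493, 0.0543, 0.0555]), np.float64(0.0073308646866008745))
(array([0.5436, 0.0586, 0.0088]), np.float64(0.004284198652069979))
(array([ 0.5051, -0.2873,  0.0076]), np.float64(0.0010416154096306324))
```

View pics/c1.png

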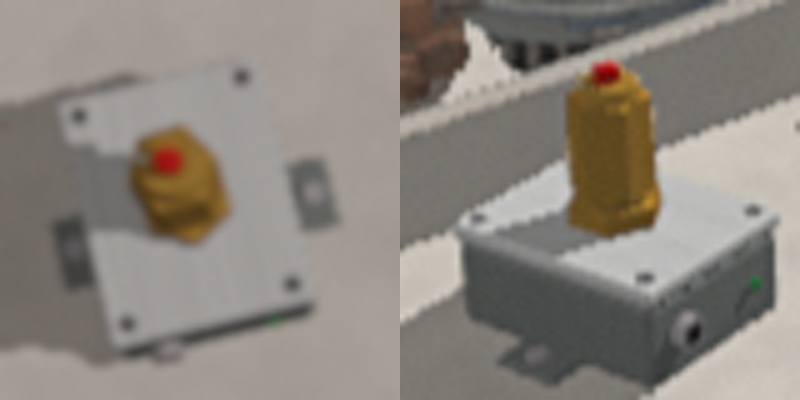

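Run:
```python
from h import *
np.set_printoptions(precision=4,suppress=True)
print("tip",at_z("top",[212,273.6],.109),at_z("scene",[239.4,276.2],.109),tri(ray("scene",[239.4,276.2]),ray("top",[212,273.6])))
print("lid",at_z("top",[220,277],.045),at_z("scene",[267.9,278],.045))
for a in([70,250],[315,190]): print(at_z("top",[180+a[1]/5,240+a[0]/5],.003))
R=cv2.Rodrigues(robot.sense()["eef_rot"])[0]; print(R)
```

```text
tip [0.5416 0.0532 0.109 ] [0.5386 0.0564 0.109 ] (array([0.5423, 0.0535, 0.1068]), np.float64(0.0004369319493360943))
lid [0.5413 0.0532 0.045 ] [0.5424 0.054  0.045 ]
[0.531  0.1045 0.003 ]
[0.554  0.0038 0.003 ]
[[ 0.9571  0.2896  0.0001]
 [ 0.2896 -0.9571 -0.    ]
 [ 0.0001  0.0001 -1.    ]]
```

```bash
python3 -m inch '[[8.7,[4.1,8.2,0],[0,0,7]],[8.7,[7,14,0],[0,0,14]],[8.7,[10.5,21,0],[0,0,21]],[8.7,[14,28,0],[0,0,28]],[8.7,[17.5,35,0],[0,0,35]],[8.7,[17.5,35,0],[0,0,42]],[8.7,[17.5,35,0],[0,0,49]],[8.7,[17.5,35,0],[0,0,56]]]'
```

```text
time_s: 1.97
tool_pos: [0.3451, -0.3461, 0.2229]
eef_rot: [2.522, 1.872, -0.0]
force: [1.1, -0.5, 0.8]
width: 0.087
grip_force: 0.0
```

```bash
python3 -m inch '[[8.7,[19.7,40,0],[0,0,24]],[8.7,[19.7,40,0],[0,0,24]],[8.7,[19.7,40,0],[0,0,24]],[8.7,[19.7,40,0],[0,0,24]],[8.7,[19.7,40,0],[0,0,24]],[8.7,[19.7,40,0],[0,0,24]],[8.7,[19.7,40,0],[0,0,24]],[8.7,[19.7,40,0],[0,0,24]]]'
cat > st.py <<'E'
from h import *
s=robot.sense(); R=cv2.Rodrigues(s["eef_rot"])[0]
r=lambda a,n=1:np.round(a,n).tolist()
print("t",round(s["time_s"],2),"pos_mm",r(s["tool_pos"]*1e3),"yaw",r(np.degrees(np.arctan2(R[1,0],R[0,0])),2),"tilt",r(np.degrees(R[:2,2])),"F",r(s["force"]),"M",r(s["torque"],3),"e7",r(s["effort"][6],3),"j7",r(s["joints"][6],2),"w",r(s["width"]*1e3),"g",r(s["grip_force"]))
E
python3 st.py
```

```text
time_s: 2.63
tool_pos: [0.4925, -0.0472, 0.223]
eef_rot: [2.085, 2.348, 0.0]
force: [0.3, -0.5, -0.2]
width: 0.0869
grip_force: 0.0
t 2.63 pos_mm [492.5, -47.2, 223.0] yaw 96.81 tilt [0.1, -0.0] F [0.3, -0.5, -0.2] M [-0.092, -0.106, 0.006] e7 0.974 j7 -0.03 w 86.9 g 0.0
```

```bash
python3 -m inch '[[8.7,[1.6,3.4,0],[0,0,0]],[8.7,[3.3,6.8,0],[0,0,0]],[8.7,[4.95,10.07,0],[0,0,0]],[8.7,[4.95,10.07,0],[0,0,0]],[8.7,[4.95,10.07,-4],[0,0,0]],[8.7,[4.95,10.07,-8],[0,0,0]],[8.7,[4.95,10.07,-8],[0,0,0]]]'; python3 st.py
python3 - <<'E'
from h import *
a=robot.grab_frame("top")[170:270,230:330,::-1];b=robot.grab_frame("scene")[200:300,220:320,::-1]
cv2.imwrite("pics/c2.png",cv2.resize(np.hstack([a,b]),None,fx=4,fy=4,interpolation=cv2.INTER_CUBIC))
E
```

```text
time_s: 3.22
tool_pos: [0.5363, 0.0502, 0.1362]
eef_rot: [-2.079, -2.344, 0.016]
force: [-1.5, -0.9, -0.5]
width: 0.0869
grip_force: 0.0
t 3.22 pos_mm [536.3, 50.2, 136.2] yaw 96.87 tilt [-0.8, -0.1] F [-1.5, -0.9, -0.5] M [-0.058, 0.044, 0.001] e7 -0.276 j7 -0.34 w 86.9 g 0.0
```

View pics/c2.png

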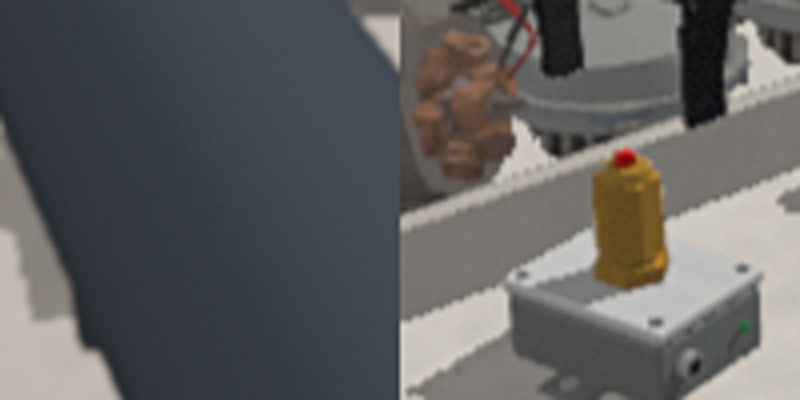

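```bash
python3 -m inch '[[8.7,[0,0,0],[0,0,0]],[8.7,[0,0,0],[0,0,0]],[8.7,[0,0,-2.5],[0,0,0]],[8.7,[0,0,-5],[0,0,0]],[8.7,[0,0,-7.3],[0,0,0]],[8.7,[0,0,-7.3],[0,0,0]],[8.7,[0,0,-7.3],[0,0,0]]]'; python3 st.py
```

```text
time_s: 3.9
tool_pos: [0.5419, 0.0518, 0.0706]
eef_rot: [2.085, 2.349, 0.001]
force: [0.2, -0.0, 0.4]
width: 0.0868
grip_force: 0.0
t 3.9 pos_mm [541.9, 51.8, 70.6] yaw 96.82 tilt [0.0, 0.0] F [0.2, -0.0, 0.4] M [-0.055, -0.105, 0.017] e7 -0.019 j7 -0.42 w 86.8 g 0.0
```

```bash
python3 -m inch '[[2.5,[0,0,0],[0,0,0]],[2.5,[0,0,0],[0,0,0]],[2.5,[0,0,0],[0,0,0]],[2.5,[0,0,0],[0,0,0]],[2.5,[0,0,0],[0,0,0]],[2.5,[0,0,0],[0,0,0]],[2.5,[0,0,0],[0,0,0]],[2.5,[0,0,0],[0,0,0]]]' 12; python3 st.py
```

```text
time_s: 4.57
tool_pos: [0.5414, 0.0518, 0.0696]
eef_rot: [2.085, 2.35, 0.0]
force: [-0.1, -0.3, 1.1]
width: 0.042
grip_force: 0.0
t 4.57 pos_mm [541.4, 51.8, 69.6] yaw 96.83 tilt [0.0, 0.0] F [-0.1, -0.3, 1.1] M [-0.015, -0.152, 0.005] e7 0.0 j7 -0.42 w 42.0 g 0.0
```

```bash
python3 -m inch '[[2.5,[0,0,0],[0,0,0]],[2.5,[0,0,0],[0,0,0]],[2.5,[0,0,0],[0,0,0]]]' ; python3 st.py; python3 -m inch '[[2.5,[0,0,0],[0,0,0]],[2.5,[0,0,0],[0,0,0]],[2.5,[0,0,0],[0,0,0]]]' ; python3 st.py
```

```text
time_s: 4.82
tool_pos: [0.5426, 0.0519, 0.0697]
eef_rot: [2.084, 2.349, 0.004]
force: [4.0, 0.1, -2.7]
width: 0.0316
grip_force: 12.0
t 4.82 pos_mm [542.6, 51.9, 69.7] yaw 96.83 tilt [0.1, 0.0] F [4.0, 0.1, -2.7] M [0.064, -0.889, 0.027] e7 -0.036 j7 -0.42 w 31.6 g 12.0
time_s: 5.07
tool_pos: [0.5426, 0.0519, 0.0698]
eef_rot: [2.084, 2.349, 0.003]
force: [6.1, 0.7, -4.0]
width: 0.0314
grip_force: 12.0
t 5.07 pos_mm [542.6, 51.9, 69.8] yaw 96.83 tilt [0.1, 0.0] F [6.1, 0.7, -4.0] M [0.105, -1.255, 0.019] e7 -0.032 j7 -0.42 w 31.4 g 12.0
```

```bash
python3 -m inch '[[2.5,[0.1,0.1,0],[0,0,0]],[2.5,[0.1,0.1,0],[0,0,0]],[2.5,[0.1,0.1,0],[0,0,0]]]' 35 ; python3 st.py; python3 -m inch '[[2.5,[0.06,0,0],[0,0,0]],[2.5,[0.06,0,0],[0,0,0]],[2.5,[0.06,0,0],[0,0,0]]]' ; python3 st.py
```

```text
time_s: 5.32
tool_pos: [0.5427, 0.0521, 0.0697]
eef_rot: [2.085, 2.349, -0.001]
force: [4.0, -2.3, -1.3]
width: 0.0308
grip_force: 35.0
t 5.32 pos_mm [542.7, 52.1, 69.7] yaw 96.81 tilt [0.0, -0.0] F [4.0, -2.3, -1.3] M [-0.491, -0.951, 0.044] e7 -0.065 j7 -0.42 w 30.8 g 35.0
time_s: 5.57
tool_pos: [0.5428, 0.0522, 0.0697]
eef_rot: [2.085, 2.349, -0.002]
force: [0.8, -3.4, 3.3]
width: 0.0311
grip_force: 35.0
t 5.57 pos_mm [542.8, 52.2, 69.7] yaw 96.82 tilt [-0.0, -0.1] F [0.8, -3.4, 3.3] M [-0.7, -0.502, 0.033] e7 -0.067 j7 -0.42 w 31.1 g 35.0
```

```bash
python3 -m inch '[[2.5,[0,0,0],[0,0,-3]],[2.5,[0,0,0],[0,0,-6]],[2.5,[0,0,0],[0,0,-9]]]' ; python3 st.py; python3 -m inch '[[2.5,[0,0,0],[0,0,-3]],[2.5,[0,0,0],[0,0,-6]],[2.5,[0,0,0],[0,0,-9]]]' ; python3 st.py;  python3 -m inch '[[2.5,[0,0,0],[0,0,-3]],[2.5,[0,0,0],[0,0,-6]],[2.5,[0,0,0],[0,0,-9]]]' ; python3 st.py
```

```text
time_s: 5.82
tool_pos: [0.5424, 0.0522, 0.0696]
eef_rot: [-2.266, -2.176, 0.002]
force: [1.3, -3.0, 3.6]
width: 0.0312
grip_force: 35.0
t 5.82 pos_mm [542.4, 52.2, 69.6] yaw 87.67 tilt [-0.1, -0.1] F [1.3, -3.0, 3.6] M [-0.757, -0.236, 0.085] e7 0.359 j7 -0.56 w 31.2 g 35.0
time_s: 6.07
tool_pos: [0.5421, 0.0523, 0.0696]
eef_rot: [-2.43, -1.991, 0.003]
force: [0.5, -2.1, 4.0]
width: 0.0311
grip_force: 35.0
t 6.07 pos_mm [542.1, 52.3, 69.6] yaw 78.67 tilt [-0.1, -0.1] F [0.5, -2.1, 4.0] M [-0.733, -0.142, 0.065] e7 0.357 j7 -0.69 w 31.1 g 35.0
time_s: 6.32
tool_pos: [0.5417, 0.0524, 0.0696]
eef_rot: [-2.578, -1.794, 0.004]
force: [0.4, -2.6, 3.9]
width: 0.0313
grip_force: 35.0
t 6.32 pos_mm [541.7, 52.4, 69.6] yaw 69.68 tilt [-0.1, -0.1] F [0.4, -2.6, 3.9] M [-0.629, 0.04, 0.064] e7 0.357 j7 -0.82 w 31.3 g 35.0
```

```bash
cat > chk.py <<'E'
import sys
from h import *
s=robot.sense();R=cv2.Rodrigues(s["eef_rot"])[0];m=s["torque"][2]
print("yaw",round(np.degrees(np.arctan2(R[1,0],R[0,0])),2),"Mz",round(m,3),"w",round(s["width"]*1e3,1),"F",np.round(s["force"],1),"t",round(s["time_s"],2))
sys.exit(m>float(sys.argv[1]))
E
c(){ python3 chk.py 0.16; }
python3 -m inch '[[2.5,[0,0,0],[0,0,-3]]]' >/dev/null; c && python3 -m inch '[[2.5,[0,0,0],[0,0,-3]]]' >/dev/null; c && python3 -m inch '[[2.5,[0,0,0],[0,0,-3]]]'  >/dev/null && c && python3 -m inch '[[2.5,[0,0,0],[0,0,-3]]]' >/dev/null && c && python3 -m inch '[[2.5,[0,0,0],[0,0,-3]]]' >/dev/null && c && python3 -m inch '[[2.5,[0,0,0],[0,0,-3]]]' >/dev/null && c && python3 -m inch '[[2.5,[0,0,0],[0,0,-3]]]' >/dev/null && c && python3 -m inch '[[2.5,[0,0,0],[0,0,-3]]]' >/dev/null && c
```

```text
yaw 66.67 Mz 0.056 w 31.1 F [-1.6 -2.7  4.1] t 6.4
yaw 66.67 Mz 0.056 w 31.1 F [-1.6 -2.7  4.1] t 6.4False
False
```

```bash
sed -i 's/sys.exit(\(.*\))$/sys.exit(int(\1))/' chk.py
c(){ python3 chk.py 0.16; }
python3 -m inch '[[2.5,[0,0,0],[0,0,-3]]]' >/dev/null && c && python3 -m inch '[[2.5,[0,0,0],[0,0,-3]]]' >/dev/null && c && python3 -m inch '[[2.5,[0,0,0],[0,0,-3]]]'  >/dev/null && c && python3 -m inch '[[2.5,[0,0,0],[0,0,-3]]]' >/dev/null && c && python3 -m inch '[[2.5,[0,0,0],[0,0,-3]]]' >/dev/null && c && python3 -m inch '[[2.5,[0,0,0],[0,0,-3]]]' >/dev/null && c && python3 -m inch '[[2.5,[0,0,0],[0,0,-3]]]' >/dev/null && c && python3 -m inch '[[2.5,[0,0,0],[0,0,-3]]]' >/dev/null && c
```

```text
yaw 63.68 Mz 0.11 w 31.2 F [-1.4 -2.4  4.3] t 6.48
yaw 60.68 Mz 0.109 w 30.9 F [-0.8 -3.2  5.4] t 6.57
yaw 57.68 Mz 0.081 w 31.1 F [-1.2 -3.4  5.2] t 6.65
yaw 54.68 Mz 0.099 w 31.1 F [-1.3 -1.6  4.7] t 6.73
yaw 51.69 Mz 0.039 w 31.1 F [-1.6 -2.4  5.4] t 6.82
yaw 48.69 Mz 0.06 w 31.0 F [-2.2 -1.5  5.8] t 6.9
yaw 45.69 Mz 0.053 w 30.7 F [-2.3 -2.   6.1] t 6.98
yaw 42.69 Mz 0.069 w 30.8 F [-3.  -2.7  5.5] t 7.07
```

```bash
c(){ python3 chk.py 0.17; }
python3 -m inch '[[2.5,[0,0,0],[0,0,-3]]]' >/dev/null && c && python3 -m inch '[[2.5,[0,0,0],[0,0,-3]]]' >/dev/null && c && python3 -m inch '[[2.5,[0,0,0],[0,0,-3]]]'  >/dev/null && c && python3 -m inch '[[2.5,[0,0,0],[0,0,-3]]]' >/dev/null && c && python3 -m inch '[[2.5,[0,0,0],[0,0,-3]]]' >/dev/null && c && python3 -m inch '[[2.5,[0,0,0],[0,0,-3]]]' >/dev/null && c && python3 -m inch '[[2.5,[0,0,0],[0,0,-3]]]' >/dev/null && c && python3 -m inch '[[2.5,[0,0,0],[0,0,-3]]]' >/dev/null && c
```

```text
yaw 39.69 Mz 0.073 w 30.7 F [-2.8 -2.3  6.6] t 7.15
yaw 36.7 Mz 0.047 w 31.2 F [-2.  -2.   6.3] t 7.23
yaw 33.7 Mz 0.042 w 30.7 F [-2.4 -1.3  5.7] t 7.32
yaw 30.71 Mz 0.081 w 30.8 F [-2.1 -1.2  5.3] t 7.4
yaw 27.71 Mz 0.037 w 31.1 F [-2.8 -1.1  6.7] t 7.48
yaw 24.71 Mz 0.065 w 31.5 F [-3.4 -0.9  6.1] t 7.57
yaw 21.71 Mz -0.011 w 31.0 F [-3.5 -0.9  6.4] t 7.65
yaw 18.72 Mz 0.067 w 31.1 F [-2.2  0.5  6.8] t 7.73
```

```bash
c(){ python3 chk.py 0.17; }
python3 -m inch '[[2.5,[0,0,0],[0,0,-3]]]' >/dev/null && c && python3 -m inch '[[2.5,[0,0,0],[0,0,-3]]]' >/dev/null && c && python3 -m inch '[[2.5,[0,0,0],[0,0,-3]]]'  >/dev/null && c && python3 -m inch '[[2.5,[0,0,0],[0,0,-2]]]' >/dev/null && c && python3 -m inch '[[2.5,[0,0,0],[0,0,-2]]]' >/dev/null && c && python3 -m inch '[[2.5,[0,0,0],[0,0,-2]]]' >/dev/null && c; python3 st.py
```

```text
yaw 15.72 Mz 0.087 w 30.9 F [-3.8 -0.2  6.5] t 7.82
yaw 12.72 Mz 0.114 w 30.6 F [-4.1 -0.1  6.3] t 7.9
yaw 9.73 Mz 0.08 w 31.2 F [-2.9  0.9  6.7] t 7.98
yaw 7.75 Mz 0.047 w 31.0 F [-3.   0.6  6.2] t 8.07
yaw 5.78 Mz 0.072 w 31.2 F [-4.2  0.4  5.4] t 8.15
yaw 3.8 Mz 0.181 w 30.9 F [-3.7 -0.7  6.5] t 8.23
t 8.23 pos_mm [540.5, 54.5, 69.6] yaw 3.8 tilt [-0.3, 0.1] F [-3.7, -0.7, 6.5] M [0.26, 0.774, 0.181] e7 0.098 j7 -1.8 w 30.9 g 35.0
```

```bash
c(){ python3 chk.py 0.26; }
python3 -m inch '[[2.5,[0,0,0],[0,0,0]]]' >/dev/null && c; python3 -m inch '[[2.5,[0,0,0],[0,0,-1]]]' >/dev/null && c && python3 -m inch '[[2.5,[0,0,0],[0,0,-1]]]' >/dev/null && c && python3 -m inch '[[2.5,[0,0,0],[0,0,-1]]]'  >/dev/null && c; python3 st.py
```

```text
yaw 3.85 Mz 0.191 w 30.9 F [-2.8  0.1  6. ] t 8.32
yaw 2.92 Mz 0.276 w 31.4 F [-3.   0.6  6.3] t 8.4
t 8.4 pos_mm [540.5, 54.5, 69.6] yaw 2.92 tilt [-0.3, 0.1] F [-3.0, 0.6, 6.3] M [0.179, 0.695, 0.276] e7 -0.043 j7 -1.81 w 31.4 g 35.0
```

```bash
python3 -m inch '[[8.7,[0,0,0],[0,0,0]],[8.7,[0,0,0],[0,0,0]],[8.7,[0,0,0],[0,0,0]],[8.7,[0,0,0],[0,0,0]],[8.7,[0,0,0],[0,0,0]],[8.7,[0,0,0],[0,0,0]],[8.7,[0,0,0],[0,0,0]]]'; python3 st.py; python3 -m inch '[[8.7,[0,0,3],[0,0,0]],[8.7,[0,0,6],[0,0,0]],[8.7,[0,0,9],[0,0,0]],[8.7,[-1,-4,9],[0,0,7]],[8.7,[-1,-8,9],[0,0,14]],[8.7,[-1,-12,9],[0,0,21]],[8.7,[-2,-16,9],[0,0,28]],[8.7,[-2,-20,9],[0,0,35]]]'; python3 st.py
```

```text
time_s: 8.98
tool_pos: [0.5429, 0.0527, 0.0694]
eef_rot: [3.141, 0.077, -0.0]
force: [-0.7, -0.3, 0.1]
width: 0.0696
grip_force: 0.0
t 8.98 pos_mm [542.9, 52.7, 69.4] yaw 2.82 tilt [-0.0, -0.0] F [-0.7, -0.3, 0.1] M [0.036, 0.019, -0.021] e7 0.0 j7 -1.81 w 69.6 g 0.0
time_s: 9.65
tool_pos: [0.5222, -0.1393, 0.1597]
eef_rot: [-2.986, -0.976, 0.001]
force: [-0.0, -0.2, 0.1]
width: 0.0869
grip_force: 0.0
t 9.65 pos_mm [522.2, -139.3, 159.7] yaw 36.22 tilt [-0.0, -0.0] F [-0.0, -0.2, 0.1] M [0.067, -0.012, 0.047] e7 -1.808 j7 -0.85 w 86.9 g 0.0
```

```bash
python3 -m inch '[[8.7,[-1.6,-14.1,0],[0,0,108]],[8.7,[-1.6,-14.1,0],[0,0,108]],[8.7,[-1.6,-14.1,0],[0,0,108]],[8.7,[-1.6,-14.1,0],[0,0,108]],[8.7,[-1.6,-14.1,0],[0,0,108]],[8.7,[-1.6,-14.1,0],[0,0,108]],[8.7,[-1.6,-14.1,0],[0,0,108]],[8.7,[-1.6,-14.1,0],[0,0,108]]]'>/dev/null; python3 st.py; python3 -m inch '[[8.7,[0,0,0],[0,0,7]],[8.7,[0,0,-2],[0,0,14]],[8.7,[0,0,-4],[0,0,21]],[8.7,[0,0,-5],[0,0,28]],[8.7,[0,0,-6],[0,0,35]],[8.7,[0,0,-7],[0,0,42]],[8.7,[0,0,-8],[0,0,49]],[8.7,[0,0,-8],[0,0,51]]]'; python3 st.py
```

```text
t 10.32 pos_mm [507.2, -279.1, 159.4] yaw 92.4 tilt [-0.0, 0.0] F [-0.7, 0.2, 0.2] M [-0.013, -0.072, 0.061] e7 -1.114 j7 0.3 w 86.8 g 0.0
time_s: 10.98
tool_pos: [0.5059, -0.2785, 0.0774]
eef_rot: [-0.987, -2.978, -0.002]
force: [-0.6, 0.3, -0.6]
width: 0.0868
grip_force: 0.0
t 10.98 pos_mm [505.9, -278.5, 77.4] yaw 143.33 tilt [-0.2, 0.1] F [-0.6, 0.3, -0.6] M [0.068, -0.171, -0.004] e7 0.14 j7 1.02 w 86.8 g 0.0
```

```bash
python3 -m inch '[[8.7,[0,-1,-3],[0,0,2.5]],[8.7,[0,-1,-5.5],[0,0,2.5]],[8.7,[0,-1,-5.5],[0,0,2.5]],[8.7,[0,-1,-5.5],[0,0,2.5]]]'>/dev/null; python3 st.py;  python3 - <<'E'
from h import *
a=robot.grab_frame("top")[190:330,380:520,::-1];b=robot.grab_frame("scene")[180:320,340:480,::-1]
cv2.imwrite("pics/c3.png",cv2.resize(np.hstack([a,b]),None,fx=2.8,fy=2.8,interpolation=cv2.INTER_CUBIC))
E
```

```text
t 11.32 pos_mm [506.5, -288.3, 23.6] yaw 145.57 tilt [-0.1, 0.1] F [1.4, 0.4, -0.4] M [0.023, -0.167, 0.026] e7 -0.018 j7 1.03 w 87.1 g 0.0
```

View pics/c3.png

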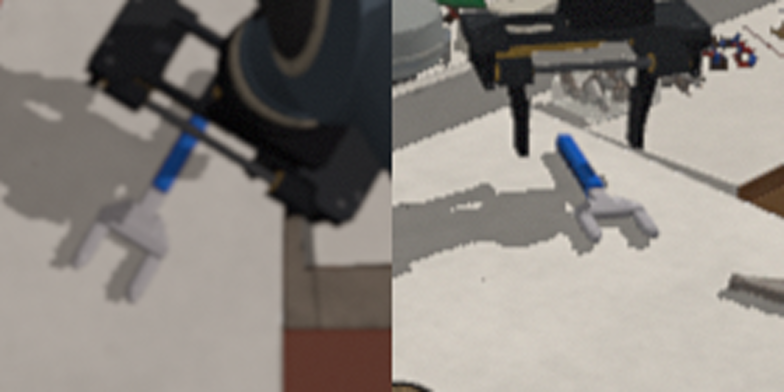

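```bash
python3 -m inch '[[8.7,[0,0,-1],[0,0,0]],[8.7,[0,0,-1.8],[0,0,0]],[8.7,[0,0,-1.8],[0,0,0]]]'>/dev/null; python3 st.py; python3 -m inch '[[0.8,[0,0,0],[0,0,0]],[0.8,[0,0,0],[0,0,0]],[0.8,[0,0,0],[0,0,0]],[0.8,[0,0,0],[0,0,0]],[0.8,[0,0,0],[0,0,0]],[0.8,[0,0,0],[0,0,0]],[0.8,[0,0,0],[0,0,0]],[0.8,[0,0,0],[0,0,0]]]' 15 >/dev/null;  python3 -m inch '[[0.8,[0,0,0],[0,0,0]],[0.8,[0,0,0],[0,0,0]],[0.8,[0,0,0],[0,0,0]],[0.8,[0,0,0],[0,0,0]],[0.8,[0,0,0],[0,0,0]],[0.8,[0,0,0],[0,0,0]],[0.8,[0,0,0],[0,0,0]],[0.8,[0,0,0],[0,0,0]]]' >/dev/null;python3 st.py
```

```text
t 11.67 pos_mm [506.6, -288.5, 5.6] yaw 145.6 tilt [-0.1, 0.0] F [-0.7, 1.1, 0.3] M [0.01, -0.091, 0.023] e7 -0.051 j7 1.01 w 86.8 g 0.0
t 13.0 pos_mm [507.4, -288.9, 6.6] yaw 145.58 tilt [-0.0, -0.0] F [-0.3, -0.5, -0.4] M [-0.051, -0.088, 0.053] e7 -0.013 j7 1.01 w 13.8 g 14.9
```

```bash
python3 -m inch '[[0.8,[0,0,2],[0,0,0]],[0.8,[0,0,5],[0,0,0]],[0.8,[0,0,7],[0,0,0]],[0.8,[0,0,7],[0,0,0]]]' 50 >/dev/null;python3 st.py
python3 - <<'E'
from h import *
np.set_printoptions(precision=3,suppress=True)
a=robot.grab_frame("top")[:,:,::-1];b=robot.grab_frame("scene")[:,:,::-1]
cv2.imwrite("pics/t4.png",a);cv2.imwrite("pics/s4.png",b)
f=lambda i,r,c:cv2.resize(i[r:r+40,c:c+40],None,fx=10,fy=10,interpolation=cv2.INTER_CUBIC)
cv2.imwrite("pics/c4.png",np.hstack([f(a,195,255),f(b,235,258)]))
for t,s in(([105,350],[207,275]),([98,447],[185,330]),([115,280],[225,235])): print(tri(ray("scene",s),ray("top",t)))
E
```

```text
t 13.33 pos_mm [510.3, -289.5, 80.5] yaw 145.59 tilt [0.4, -0.2] F [0.5, 0.4, -2.4] M [0.071, -0.292, 0.001] e7 0.121 j7 1.07 w 13.5 g 49.9
(array([ 0.763, -0.098,  0.071]), np.float64(0.008393294475358172))
(array([ 0.773, -0.288,  0.076]), np.float64(0.0027001051607586234))
(array([0.739, 0.036, 0.074]), np.float64(0.019854711117887263))
```

View pics/c4.png

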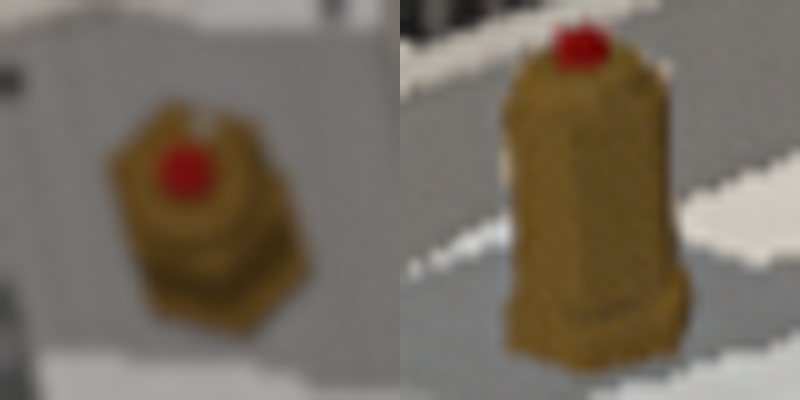

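Run:
```python
from h import *
np.set_printoptions(precision=1,suppress=True)
def proj(cam,P):
    c=robot.camera_params(cam);R=cv2.Rodrigues(np.array(c["rotation"],float))[0]
    q=np.array(c["mtx"])@(R.T@(np.array(P)-c["origin"]).T); return (q[:2]/q[2]).T
for y in range(-7,20,2):
    a=np.radians(y+np.arange(6)*60)  # tool x direction: corners (normals at +30 -> corners at k*60)
    H=lambda z:np.c_[.5427+.01732*np.cos(a),.0546+.01732*np.sin(a),0*a+z]
    s=proj("scene",H(.08)); t=proj("top",H(.098))
    c=np.sort((s[:,0]-258)*10+400)
    # visible corners: nearest the camera
    d=np.linalg.norm(H(.08)-robot.camera_params("scene")["origin"],axis=1); k=np.argsort(d)[:3]
    v=np.sort((s[k,0]-258)*10+400)
    print(y,"scene visible",v,"sil",c[0],c[-1],"| top",((t-[255,195])*10)[np.argsort(t[:,0])].round(0).tolist())
```

```text
-7 scene visible [540.1 630.6 675.2] sil 496.5154410468017 675.1693708117034 | top [[98.0, 216.0], [109.0, 125.0], [173.0, 270.0], [195.0, 88.0], [260.0, 232.0], [271.0, 141.0]]
-5 scene visible [542.8 633.3 675.1] sil 496.49986946470165 675.0912374733258 | top [[99.0, 219.0], [107.0, 128.0], [177.0, 270.0], [192.0, 88.0], [262.0, 230.0], [269.0, 138.0]]
-3 scene visible [496.6 545.6 635.9] sil 496.5934483891772 674.9047651925275 | top [[101.0, 222.0], [106.0, 131.0], [180.0, 271.0], [189.0, 88.0], [263.0, 227.0], [268.0, 136.0]]
-1 scene visible [496.8 548.5 638.5] sil 496.79623482747445 674.6103493845186 | top [[102.0, 225.0], [104.0, 133.0], [183.0, 271.0], [186.0, 88.0], [265.0, 224.0], [266.0, 133.0]]
1 scene visible [497.1 551.4 641. ] sil 497.1081509439688 674.2085141589632 | top [[102.0, 136.0], [104.0, 228.0], [182.0, 88.0], [186.0, 270.0], [265.0, 130.0], [267.0, 221.0]]
3 scene visible [497.5 554.3 643.5] sil 497.52898332016343 673.6999108884061 | top [[101.0, 139.0], [106.0, 230.0], [179.0, 88.0], [190.0, 270.0], [263.0, 127.0], [268.0, 219.0]]
5 scene visible [498.1 557.
[... 695 characters left out ...]
ible [501.2 569.5 654.5] sil 501.2498727003589 669.586872322385 | top [[95.0, 154.0], [116.0, 243.0], [163.0, 90.0], [206.0, 268.0], [253.0, 115.0], [274.0, 204.0]]
15 scene visible [502.3 572.6 656.5] sil 502.3120800183807 668.4582531898076 | top [[94.0, 157.0], [118.0, 245.0], [160.0, 91.0], [209.0, 267.0], [250.0, 113.0], [275.0, 201.0]]
17 scene visible [503.5 575.8 658.4] sil 503.47788907342704 667.2308418520362 | top [[93.0, 160.0], [120.0, 247.0], [157.0, 92.0], [212.0, 266.0], [248.0, 111.0], [276.0, 197.0]]
19 scene visible [504.7 578.9 660.2] sil 504.74599707652317 665.9062412510326 | top [[92.0, 163.0], [123.0, 249.0], [154.0, 93.0], [215.0, 265.0], [246.0, 109.0], [277.0, 194.0]]
```

Run:
```python
import cv2,numpy as np
b=cv2.imread("pics/s4.png").astype(int)
for r in range(248,263,3): print(r,[tuple(b[r,c,[2,0]]) for c in range(266,288)].__repr__().replace("np.int64",""))
a=cv2.imread("pics/t4.png").astype(int)
m=(a[:,:,2]-a[:,:,0]>22).astype(np.uint8)[203:230,264:288]
for i,r in enumerate(m): print(203+i,"".join(".#"[v] for v in r))
```

```text
248 [((116), (110)), ((118), (112)), ((120), (78)), ((105), (37)), ((104), (36)), ((103), (33)), ((104), (39)), ((103), (35)), ((104), (36)), ((92), (26)), ((91), (30)), ((92), (30)), ((92), (31)), ((92), (33)), ((91), (29)), ((91), (30)), ((95), (35)), ((83), (25)), ((74), (36)), ((114), (106)), ((118), (111)), ((116), (109))]
251 [((117), (110)), ((121), (112)), ((153), (117)), ((118), (65)), ((104), (35)), ((104), (35)), ((105), (36)), ((105), (36)), ((105), (36)), ((94), (27)), ((94), (38)), ((92), (32)), ((92), (32)), ((92), (30)), ((91), (29)), ((93), (33)), ((93), (33)), ((86), (27)), ((78), (38)), ((111), (104)), ((119), (112)), ((118), (109))]
254 [((117), (108)), ((117), (110)), ((117), (112)), ((105), (63)), ((103), (32)), ((103), (31)), ((103), (32)), ((102), (32)), ((104), (34)), ((100), (37)), ((92), (29)), ((92), (33)), ((92), (32)), ((91), (29)), ((93), (32)), ((92), (34)), ((93), (31)), ((91), (28)), ((77), (36)), ((119), (99)), ((120), (110)), ((165), (153))]
257 [((161), (152)), ((172), (169)), ((186), (181)), ((127), (97)), ((103), (37)), ((104), (30)), ((105), (3
[... 635 characters left out ...]
....
206 ......########..........
207 .....############.......
208 ....#############.......
209 ...###############......
210 ..################......
211 ..################......
212 ..##################....
213 ..##################....
214 ..##################....
215 ...##################...
216 ...##################...
217 ...##################...
218 ...###################..
219 ....##################..
220 ....##################..
221 .....#################..
222 .....#################..
223 .....################...
224 .....###############....
225 ......#############.....
226 ......############......
227 ..........#######.......
228 ..............##........
229 ........................
```

```bash
python3 -m inch '[[0.8,[2,3.2,0],[0,0,-2]],[0.8,[4,6.4,0],[0,0,-4]],[0.8,[6,9.6,0],[0,0,-6]],[0.8,[8,12.9,0],[0,0,-8]],[0.8,[10,16.1,0],[0,0,-10]],[0.8,[12,19.3,0],[0,0,-12]],[0.8,[13.8,22.3,0],[0,0,-14.6]],[0.8,[13.8,22.3,0],[0,0,-14.6]]]' >/dev/null; python3 -m inch '[[0.8,[0,0,0],[0,0,0]],[0.8,[0,0,0],[0,0,0]]]' >/dev/null; python3 st.py
```

```text
t 14.27 pos_mm [644.2, -66.7, 74.7] yaw 131.01 tilt [-0.2, -0.0] F [-0.0, -0.6, -1.3] M [-0.045, -0.213, 0.021] e7 -0.008 j7 0.45 w 13.6 g 49.9
```

```bash
python3 -m inch '[[0.8,[0.23,0.2,-0.7],[0,0,0]],[0.8,[0.23,0.2,-0.7],[0,0,0]],[0.8,[0.23,0.2,-0.7],[0,0,0]],[0.8,[0.23,0.2,-0.7],[0,0,0]],[0.8,[0.23,0.2,-0.7],[0,0,0]]]' >/dev/null; python3 st.py
cat > snap.py <<'E'
import sys
from h import *
a=robot.grab_frame("top")[170:250,245:325,::-1];b=robot.grab_frame("scene")[225:305,255:335,::-1]
cv2.imwrite(sys.argv[1],cv2.resize(np.hstack([a,b]),None,fx=5,fy=5,interpolation=cv2.INTER_CUBIC))
E
python3 snap.py pics/c5.png
```

```text
t 14.68 pos_mm [647.3, -64.7, 69.5] yaw 130.92 tilt [-0.0, -0.0] F [-0.3, -0.8, -1.6] M [-0.146, -0.021, -0.076] e7 0.049 j7 0.44 w 13.4 g 49.9
```

View pics/c5.png

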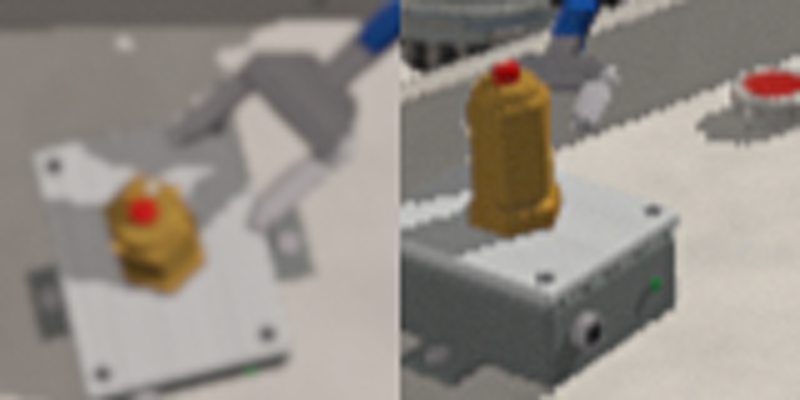

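Run:
```python
from h import *
np.set_printoptions(precision=4,suppress=True)
p=lambda x,y:at_z("top",[170+y/5,245+x/5],.068)[:2]
t1,t2=p(180,135),p(260,220);m=(t1+t2)/2
xw=np.array([np.cos(np.radians(131)),np.sin(np.radians(131))]);n=np.array([-xw[1],xw[0]])
C=np.array([.5427,.0546]); print(t1,t2,"tip gap",np.linalg.norm(t1-t2),"mid",m,"lat",(m-C)@n,"along",(m-C)@xw)
s=robot.sense()["tool_pos"][:2];print("TCP lat",(s-C)@n,(s-C)@xw)
for q in((270,60),(355,100)):print(p(*q),(p(*q)-C)@n)
```

```text
[0.5812 0.0431] [0.5469 0.0127] tip gap 0.045787910841689296 mid [0.5641 0.0279] lat 0.0014002770540181356 along -0.03418117089241002
TCP lat -0.0008492334408956326 -0.15858155341388658
[0.6104 0.008 ] -0.020581412928305218
[ 0.5937 -0.0246] 0.013443630463234274
```

```bash
cat > f.py <<'E'
import sys
from h import *
s=robot.sense();R=cv2.Rodrigues(s["eef_rot"])[0]
y=np.arctan2(R[1,0],R[0,0]);x=np.array([np.cos(y),np.sin(y)]);n=np.array([-x[1],x[0]]);d=s["tool_pos"][:2]-[.5427,.0546];F=s["force"]
print("t",round(s["time_s"],2),"yaw",round(np.degrees(y),2),"along",round(d@x*1e3,1),"lat",round(d@n*1e3,1),"z",round(s["tool_pos"][2]*1e3,1),"Fal",round(F[:2]@x,1),"Flat",round(F[:2]@n,1),"Fz",round(F[2],1),"M",np.round(s["torque"],2))
sys.exit(int(np.linalg.norm(F)>float(sys.argv[1])))
E
c(){ python3 f.py 9; }
python3 -m inch '[[0.8,[-0.33,0.38,-0.2],[0,0,0]],[0.8,[-0.66,0.75,-0.2],[0,0,0]],[0.8,[-0.66,0.75,-0.2],[0,0,0]]]' >/dev/null; c && python3 -m inch '[[0.8,[-0.33,0.38,0],[0,0,0]],[0.8,[-0.33,0.38,0],[0,0,0]]]' >/dev/null && c && python3 -m inch '[[0.8,[-0.33,0.38,0],[0,0,0]],[0.8,[-0.33,0.38,0],[0,0,0]]]' >/dev/null && c && python3 -m inch '[[0.8,[-0.33,0.38,0],[0,0,0]],[0.8,[-0.33,0.38,0],[0,0,0]]]' >/dev/null && c && python3 -m inch '[[0.8,[-0.33,0.38,0],[0,0,0]],[0.8,[-0.33,0.38,0],[0,0,0]]]' >/dev/null && c
```

```text
t 15.03 yaw 131.1 along -146.3 lat -1.9 z 67.6 Fal 0.4 Flat -0.4 Fz -2.8 M [ 0.01 -0.19  0.04]
t 15.2 yaw 131.07 along -141.9 lat -1.9 z 67.7 Fal 0.8 Flat 0.1 Fz -0.9 M [-0.04 -0.19 -0.05]
t 15.37 yaw 131.05 along -137.0 lat -1.7 z 67.6 Fal 0.2 Flat -0.6 Fz -2.6 M [ 0.   -0.15  0.03]
t 15.53 yaw 131.04 along -132.0 lat -1.7 z 67.6 Fal 0.8 Flat -0.1 Fz -0.8 M [ 0.04 -0.2   0.01]
t 15.7 yaw 131.04 along -127.0 lat -1.6 z 67.6 Fal 0.6 Flat 0.2 Fz -1.9 M [-0.01 -0.16 -0.01]
```

```bash
c(){ python3 f.py 9; }
python3 -m inch '[[0.8,[-0.39,0.33,0],[0,0,0]],[0.8,[-0.39,0.33,0],[0,0,0]]]' >/dev/null; c && python3 -m inch '[[0.8,[-0.26,0.3,0],[0,0,0]],[0.8,[-0.26,0.3,0],[0,0,0]]]' >/dev/null && c && python3 -m inch '[[0.8,[-0.26,0.3,0],[0,0,0]],[0.8,[-0.26,0.3,0],[0,0,0]]]' >/dev/null && c && python3 -m inch '[[0.8,[-0.2,0.23,0],[0,0,0]],[0.8,[-0.2,0.23,0],[0,0,0]]]' >/dev/null && c && python3 -m inch '[[0.8,[-0.13,0.15,0],[0,0,0]],[0.8,[-0.13,0.15,0],[0,0,0]]]' >/dev/null && c
```

```text
t 15.87 yaw 131.03 along -122.0 lat -0.7 z 67.6 Fal -0.2 Flat -1.2 Fz -1.5 M [ 0.01 -0.13  0.  ]
t 16.03 yaw 131.03 along -118.2 lat -0.8 z 67.6 Fal -0.6 Flat -0.3 Fz -1.4 M [-0.06 -0.14  0.06]
t 16.2 yaw 131.03 along -114.3 lat -0.8 z 67.6 Fal -0.4 Flat -0.2 Fz -2.6 M [ 0.   -0.17  0.05]
t 16.37 yaw 131.02 along -111.5 lat -0.8 z 67.6 Fal 0.8 Flat -0.3 Fz -2.4 M [-0.06 -0.19  0.01]
t 16.53 yaw 131.01 along -109.8 lat -0.8 z 67.6 Fal -0.1 Flat 1.2 Fz -2.0 M [-0.09 -0.22  0.01]
```

```bash
cat > arc.py <<'E'
import sys
from h import *
d=robot.sense()["tool_pos"][:2]-[.5427,.0546]
for a in map(float,sys.argv[1:]):
    r=-np.radians(a); c,s=np.cos(r),np.sin(r); print(-a,np.round((np.array([[c,-s],[s,c]])@d-d)*100,2).tolist())
E
python3 arc.py 2 4 6 8 10 12 14 16; python3 snap.py pics/c6.png
```

```text
-2.0 [-0.29, -0.25]
-4.0 [-0.59, -0.49]
-6.0 [-0.9, -0.71]
-8.0 [-1.22, -0.93]
-10.0 [-1.54, -1.14]
-12.0 [-1.87, -1.33]
-14.0 [-2.21, -1.51]
-16.0 [-2.55, -1.68]
```

View pics/c6.png

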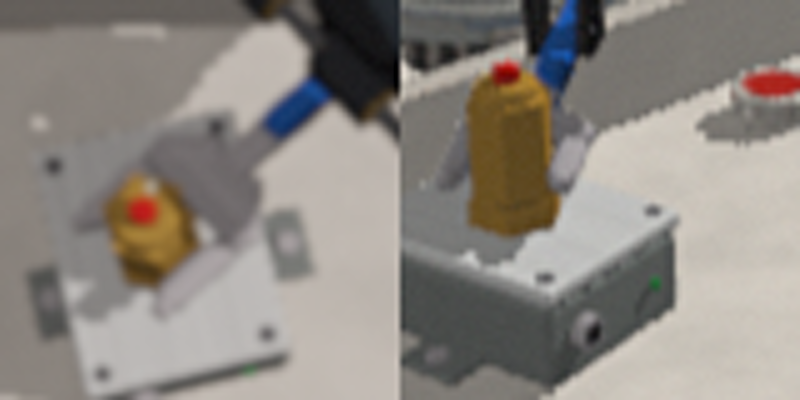

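```bash
c(){ python3 f.py 9; }
python3 -m inch '[[0.8,[-0.13,0.15,0],[0,0,0]],[0.8,[-0.13,0.15,0],[0,0,0]]]' >/dev/null; c && python3 -m inch '[[0.8,[-0.07,0.08,0],[0,0,0]],[0.8,[-0.07,0.08,0],[0,0,0]]]' >/dev/null; c && 
python3 -m inch '[[0.8,[-0.29,-0.25,0],[0,0,-2]],[0.8,[-0.29,-0.25,0],[0,0,-2]]]' >/dev/null; c &&  python3 -m inch '[[0.8,[-0.3,-0.24,0],[0,0,-2]],[0.8,[-0.3,-0.24,0],[0,0,-2]]]' >/dev/null; c
```

```text
t 16.8 yaw 130.97 along -109.4 lat -0.9 z 67.9 Fal -2.9 Flat -0.6 Fz -1.6 M [-0.47 -0.52 -0.02]
t 16.97 yaw 130.93 along -109.1 lat -0.9 z 68.1 Fal -4.8 Flat -1.1 Fz -1.1 M [-0.85 -0.94  0.01]
t 17.13 yaw 128.85 along -109.1 lat -0.6 z 68.0 Fal -4.9 Flat -1.0 Fz -1.7 M [-0.8  -1.06 -0.14]
t 17.3 yaw 126.88 along -109.1 lat -0.7 z 68.0 Fal -5.3 Flat -1.0 Fz -1.6 M [-0.87 -1.07 -0.06]
```

```bash
sed -i 's/^sys.exit.*/mc=s["torque"][2]+(d@x)*(F[:2]@n);print("   MC",round(mc,3));sys.exit(int(mc>float(sys.argv[1])))/' f.py
c(){ python3 f.py 0.6; }
python3 -m inch '[[0.8,[-0.23,-0.32,0],[0,0,-2]],[0.8,[-0.23,-0.32,0],[0,0,-2]]]' >/dev/null; c && python3 -m inch '[[0.8,[-0.31,-0.23,0],[0,0,-2]],[0.8,[-0.31,-0.23,0],[0,0,-2]]]' >/dev/null; c && 
python3 -m inch '[[0.8,[-0.32,-0.22,0],[0,0,-2]],[0.8,[-0.32,-0.22,0],[0,0,-2]]]' >/dev/null; c; python3 arc.py 2 4 6
```

```text
t 17.47 yaw 124.89 along -109.2 lat -0.8 z 67.8 Fal -4.8 Flat -2.2 Fz -0.9 M [-0.61 -1.02 -0.04]
   MC 0.206
t 17.63 yaw 122.96 along -109.1 lat -0.9 z 67.8 Fal -4.1 Flat -2.7 Fz -1.6 M [-0.56 -1.09  0.01]
   MC 0.303
t 17.8 yaw 121.0 along -109.0 lat -1.0 z 67.9 Fal -5.0 Flat -3.1 Fz -1.5 M [-0.48 -1.24  0.05]
   MC 0.395
-2.0 [-0.33, -0.19]
-4.0 [-0.66, -0.38]
-6.0 [-1.0, -0.55]
```

```bash
c(){ python3 f.py 0.75; }
python3 -m inch '[[0.8,[-0.25,-0.32,0],[0,0,-2]],[0.8,[-0.25,-0.32,0],[0,0,-2]]]' >/dev/null; c; python3 arc.py 4 8 12 16 20 24
```

```text
t 17.97 yaw 118.98 along -109.2 lat -1.0 z 67.6 Fal -1.1 Flat -3.7 Fz -2.0 M [ 0.02 -1.14 -0.01]
   MC 0.397
-4.0 [-0.68, -0.35]
-8.0 [-1.38, -0.66]
-12.0 [-2.09, -0.91]
-16.0 [-2.83, -1.11]
-20.0 [-3.58, -1.27]
-24.0 [-4.33, -1.37]
```

```bash
c(){ python3 f.py 0.75; }
python3 -m inch '[[0.8,[-0.68,-0.35,0],[0,0,-4]],[0.8,[-1.38,-0.66,0],[0,0,-8]],[0.8,[-2.09,-0.91,0],[0,0,-12]],[0.8,[-2.83,-1.11,0],[0,0,-16]],[0.8,[-3.58,-1.27,0],[0,0,-20]],[0.8,[-4.33,-1.37,0],[0,0,-24]],[0.8,[-4.33,-1.37,0],[0,0,-24]]]' >/dev/null; c; python3 arc.py 4 8 12 16 20 24
```

```text
t 18.55 yaw 94.96 along -109.3 lat -0.2 z 67.6 Fal -0.8 Flat -3.5 Fz -1.6 M [ 0.01 -0.96 -0.11]
   MC 0.276
-4.0 [-0.76, -0.04]
-8.0 [-1.52, -0.03]
-12.0 [-2.28, 0.04]
-16.0 [-3.04, 0.15]
-20.0 [-3.78, 0.32]
-24.0 [-4.51, 0.55]
```

```bash
c(){ python3 f.py 0.75; }
python3 -m inch '[[0.8,[-0.76,-0.04,0],[0,0,-4]],[0.8,[-1.52,-0.03,0],[0,0,-8]],[0.8,[-2.28,0.04,0],[0,0,-12]],[0.8,[-3.04,0.15,0],[0,0,-16]],[0.8,[-3.78,0.32,0],[0,0,-20]],[0.8,[-3.78,0.32,0],[0,0,-20]],[0.8,[-3.78,0.32,0],[0,0,-20]]]' >/dev/null; c; python3 arc.py 3 6 9 10 12
python3 - <<'E'
from h import *
cv2.imwrite("pics/s7.png",robot.grab_frame("scene")[:,:,::-1])
b=cv2.imread("pics/s7.png")
for z in(243,248,251,254):print(z,[tuple(int(v) for v in b[z,c,[2,0]]) for c in range(267,288)])
E
```

```text
t 19.13 yaw 75.2 along -109.3 lat -1.0 z 67.7 Fal 1.8 Flat -2.5 Fz -2.5 M [ 0.02 -0.73  0.04]
   MC 0.321
-3.0 [-0.55, 0.16]
-6.0 [-1.09, 0.34]
-9.0 [-1.62, 0.55]
-10.0 [-1.8, 0.63]
-12.0 [-2.14, 0.79]
243 [(121, 112), (134, 113), (122, 66), (117, 35), (115, 33), (112, 36), (109, 35), (110, 38), (111, 37), (108, 38), (103, 34), (103, 36), (98, 30), (96, 33), (89, 30), (83, 25), (94, 40), (117, 106), (122, 116), (123, 116), (120, 110)]
248 [(121, 114), (124, 118), (108, 67), (100, 30), (101, 31), (103, 38), (101, 36), (103, 36), (103, 36), (102, 35), (92, 30), (92, 33), (90, 26), (90, 28), (92, 35), (90, 29), (90, 24), (92, 54), (110, 105), (125, 122), (115, 111)]
251 [(141, 134), (134, 129), (108, 70), (102, 32), (99, 30), (103, 36), (103, 36), (103, 34), (103, 36), (102, 35), (94, 27), (91, 33), (91, 33), (91, 31), (92, 31), (92, 33), (92, 28), (92, 44), (98, 94), (98, 99), (96, 96)]
254 [(106, 108), (101, 101), (100, 66), (101, 35), (104, 34), (103, 39), (103, 36), (103, 35), (101, 34), (102, 34), (97, 31), (93, 34), (91, 30), (94, 35), (91, 26), (92, 30), (92, 31), (92, 39), (105, 102), (111, 111), (140, 139)]
```

```bash
c(){ python3 f.py 0.75; }
python3 -m inch '[[0.8,[-0.55,0.16,0],[0,0,-3]],[0.8,[-1.09,0.34,0],[0,0,-6]],[0.8,[-1.62,0.55,0],[0,0,-9]],[0.8,[-2.14,0.79,0],[0,0,-12]],[0.8,[-2.55,1.0,0],[0,0,-14.5]],[0.8,[-2.55,1.0,0],[0,0,-14.5]],[0.8,[-2.55,1.0,0],[0,0,-14.5]],[0.8,[-2.55,1.0,0],[0,0,-14.5]]]' >/dev/null; c; python3 arc.py -4 -8
python3 - <<'E'
from h import *
cv2.imwrite("pics/s8.png",robot.grab_frame("scene")[:,:,::-1])
b=cv2.imread("pics/s8.png")
for z in(245,248,251,254):print(z,[tuple(int(v) for v in b[z,c,[2,0]]) for c in range(267,288)])
E
```

```text
t 19.85 yaw 60.62 along -109.4 lat -1.7 z 67.6 Fal 3.0 Flat -1.5 Fz -1.4 M [ 0.31 -0.77  0.15]
   MC 0.31
4.0 [0.68, -0.34]
8.0 [1.39, -0.63]
245 [(122, 114), (118, 78), (107, 38), (109, 31), (112, 36), (116, 37), (116, 40), (114, 36), (115, 38), (113, 37), (106, 36), (104, 35), (100, 39), (97, 37), (98, 30), (98, 30), (89, 24), (79, 38), (116, 108), (121, 114), (119, 112)]
248 [(121, 115), (108, 65), (104, 32), (104, 33), (105, 37), (102, 31), (106, 36), (101, 33), (96, 31), (93, 29), (94, 35), (95, 35), (94, 33), (93, 29), (93, 31), (95, 29), (85, 26), (79, 38), (115, 107), (138, 132), (137, 130)]
251 [(112, 110), (117, 76), (109, 44), (104, 35), (106, 35), (106, 34), (106, 38), (107, 38), (96, 32), (93, 30), (94, 28), (93, 29), (93, 32), (95, 35), (94, 30), (95, 35), (90, 29), (77, 28), (96, 78), (148, 147), (155, 154)]
254 [(93, 94), (98, 75), (103, 42), (105, 35), (104, 33), (105, 34), (105, 34), (105, 34), (100, 35), (95, 33), (95, 33), (95, 33), (93, 32), (96, 32), (94, 34), (93, 29), (91, 32), (77, 28), (88, 65), (104, 102), (100, 101)]
```

```bash
c(){ python3 f.py 9; }
python3 -m inch '[[0.8,[0,0,0],[0,0,0]],[0.8,[0,0,0],[0,0,0]]]' >/dev/null
python3 -m inch '[[0.8,[0.34,-0.17,0],[0,0,2]],[0.8,[0.68,-0.34,0],[0,0,4]],[0.8,[0.68,-0.34,0],[0,0,4]]]' >/dev/null; c;python3 -m inch '[[0.8,[0.34,-0.14,0],[0,0,2]],[0.8,[0.34,-0.14,0],[0,0,2]]]' >/dev/null; c;python3 -m inch '[[0.8,[0.35,-0.13,0],[0,0,2]],[0.8,[0.35,-0.13,0],[0,0,2]]]' >/dev/null; c
```

```text
t 20.32 yaw 64.52 along -109.5 lat -1.3 z 67.4 Fal 4.6 Flat -0.3 Fz -2.8 M [ 0.91 -0.57 -0.01]
   MC 0.024
t 20.48 yaw 66.45 along -110.5 lat -1.3 z 67.3 Fal 2.1 Flat -0.2 Fz -1.6 M [ 0.41 -0.39  0.02]
   MC 0.047
t 20.65 yaw 68.4 along -110.7 lat -1.1 z 67.3 Fal 1.6 Flat -0.1 Fz -1.1 M [ 0.33 -0.17 -0.02]
   MC -0.01
```

```bash
c(){ python3 f.py 9; }
python3 -m inch '[[0.8,[-0.18,-0.46,0],[0,0,0]],[0.8,[-0.18,-0.46,0],[0,0,0]]]' >/dev/null; c;python3 -m inch '[[0.8,[-0.37,-0.93,0],[0,0,0]],[0.8,[-0.37,-0.93,0],[0,0,0]]]' >/dev/null; c; python3 -m inch '[[0.8,[-0.37,-0.93,0],[0,0,0]],[0.8,[-0.37,-0.93,0],[0,0,0]]]' >/dev/null; c;python3 -m inch '[[0.8,[-0.74,-1.86,0],[0,0,0]],[0.8,[-1.1,-2.8,0],[0,0,0]],[0.8,[-1.5,-3.7,0],[0,0,0]],[0.8,[-1.5,-3.7,0],[0,0,0]]]' >/dev/null; c
```

```text
t 20.82 yaw 68.4 along -114.8 lat -0.9 z 67.4 Fal 3.0 Flat -0.7 Fz -2.5 M [ 0.65 -0.43  0.02]
   MC 0.097
t 20.98 yaw 68.3 along -127.8 lat -1.0 z 67.2 Fal -1.0 Flat -0.7 Fz -0.4 M [-0.17 -0.13 -0.09]
   MC -0.005
t 21.15 yaw 68.32 along -138.1 lat -0.7 z 67.1 Fal -0.8 Flat 0.6 Fz -1.5 M [-0.12 -0.01 -0.01]
   MC -0.097
t 21.48 yaw 68.26 along -177.7 lat -1.1 z 67.3 Fal -0.5 Flat 0.4 Fz -2.2 M [-0.08 -0.    0.06]
   MC 0.0
```

```bash
c(){ python3 f.py 9; }
python3 -m inch '[[0.8,[-0.2,-4,0],[0,0,0]],[0.8,[-0.4,-8,0],[0,0,0]],[0.8,[-0.7,-12,0],[0,0,0]],[0.8,[-0.7,-13,0],[0,0,0]],[0.8,[-0.7,-13,-2.5],[0,0,0]],[0.8,[-0.7,-13,-4.5],[0,0,0]],[0.8,[-0.7,-13,-5],[0,0,0]],[0.8,[-0.7,-13,-5],[0,0,0]]]' >/dev/null; c; python3 st.py; python3 -m inch '[[0.8,[0,0,-0.5],[0,0,0]],[0.8,[0,0,-0.9],[0,0,0]],[0.8,[0,0,-0.9],[0,0,0]]]' >/dev/null; python3 st.py
```

```text
t 22.15 yaw 68.52 along -297.6 lat -40.5 z 16.1 Fal 0.1 Flat 0.0 Fz -2.3 M [-0.1  -0.07  0.01]
   MC -0.001
t 22.15 pos_mm [471.4, -237.2, 16.1] yaw 68.52 tilt [-0.2, 0.1] F [0.0, 0.1, -2.3] M [-0.096, -0.068, 0.013] e7 -0.031 j7 -0.15 w 13.2 g 49.9
t 22.4 pos_mm [472.7, -238.0, 8.7] yaw 68.52 tilt [0.0, -0.0] F [0.0, -0.2, -2.0] M [-0.116, -0.037, -0.025] e7 -0.02 j7 -0.16 w 13.5 g 49.9
```

```bash
python3 -m inch '[[0.8,[0,0,-0.15],[0,0,0]],[0.8,[0,0,-0.15],[0,0,0]],[0.8,[0,0,-0.15],[0,0,0]]]' >/dev/null; python3 st.py; python3 -m inch '[[6,[0,0,0],[0,0,0]],[6,[0,0,0],[0,0,0]],[6,[0,0,0],[0,0,0]],[6,[0,0,0],[0,0,0]],[6,[0,0,0],[0,0,0]],[6,[0,0,0],[0,0,0]],[6,[0,0,0],[0,0,0]],[6,[0,0,0],[0,0,0]]]' >/dev/null; python3 st.py; python3 -m inch '[[6,[0,0,2],[0,0,0]],[6,[0,0,5],[0,0,0]],[6,[0,0,9],[0,0,0]],[6,[0,0,13],[0,0,0]],[6,[0,0,13],[0,0,0]],[6,[0,0,13],[0,0,0]],[6,[0,0,13],[0,0,0]]]' >/dev/null; python3 st.py
python3 - <<'E'
from h import *
b=robot.grab_frame("scene")[:,:,::-1]
cv2.imwrite("pics/s9.png",b)
cv2.imwrite("pics/c9.png",cv2.resize(b[210:330,240:440],None,fx=4,fy=4))
for l in("wrench_grip","wrench_jaw"):
  for r in robot.spot_point("scene",l)[:1]: print(l,r["p"],at_z("scene",r["location"],.008))
for z in(248,251,254):print(z,[tuple(int(v) for v in b[z,c,[0,2]][::-1]) for c in range(267,288)])
E
```

```text
t 22.65 pos_mm [472.7, -238.4, 7.4] yaw 68.49 tilt [0.0, -0.0] F [0.2, -0.8, -0.4] M [-0.053, -0.084, 0.009] e7 -0.0 j7 -0.16 w 13.4 g 49.9
t 23.32 pos_mm [472.5, -238.3, 7.1] yaw 68.49 tilt [0.0, -0.0] F [0.4, 0.3, 0.0] M [-0.043, -0.067, -0.01] e7 0.0 j7 -0.16 w 56.4 g 0.0
t 23.9 pos_mm [471.9, -238.2, 136.7] yaw 68.48 tilt [-0.0, 0.0] F [0.7, 0.6, -1.3] M [-0.036, -0.04, -0.014] e7 -0.001 j7 -0.09 w 60.0 g 0.0
wrench_grip 0.7 [ 0.46630901 -0.22906062  0.008     ]
wrench_jaw 0.6 [ 0.51614642 -0.14027717  0.008     ]
248 [(118, 111), (129, 85), (107, 44), (100, 32), (101, 34), (103, 38), (102, 33), (102, 32), (98, 36), (92, 32), (89, 31), (90, 27), (91, 33), (91, 34), (91, 31), (91, 29), (82, 22), (73, 35), (114, 106), (119, 111), (119, 110)]
251 [(120, 111), (133, 115), (111, 65), (100, 29), (101, 29), (101, 32), (102, 31), (101, 35), (96, 32), (91, 29), (91, 31), (90, 31), (91, 31), (91, 31), (90, 31), (91, 29), (89, 25), (77, 40), (111, 104), (117, 109), (118, 109)]
254 [(119, 112), (116, 110), (104, 60), (101, 32), (104, 31), (102, 34), (103, 36), (101, 32), (100, 32), (93, 32), (93, 35), (91, 33), (92, 30), (93, 32), (93, 32), (93, 33), (89, 24), (80, 37), (109, 100), (117, 110), (164, 152)]
```

View pics/c9.png

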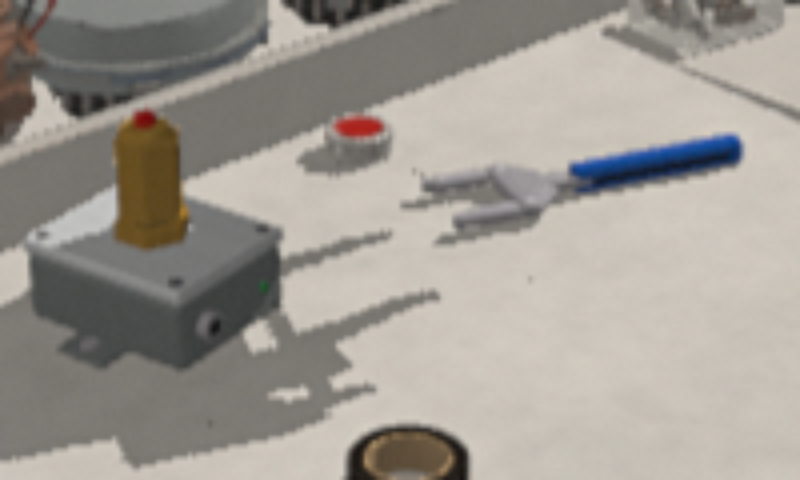

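The picture shows the wrench lying flat on the bench. The nut's near edge is back at about column 275.6, which is 58° or so past finger-tight, and the tins are undisturbed.

```bash
python3 -c "
from plant import robot
print(robot.hand_in())"
```

```text
the job is handed in; nothing more can be done
None
```

I ran the gland nut down finger-tight with the fingers, turned it about 58° further with the wrench by my camera estimate, laid the wrench flat and released it, and handed the job in; hand-in returned no verdict.

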